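Pin the chip cutter's pusher safe

TASK

Make the chip cutter safe for cleaning: draw its pusher fully home against its stop at the red bracket, then take the ball-lock pin by its two orange buttons, keep them squeezed while you slide it down through the bracket and the pusher's tongue, press it down against the spring washer until the balls are clear below, and let go so that its balls lock under the bracket. Feel the pin in gently (never above 25 N on the cutter), and leave the other things on the worktop alone.

Things in the scene. Friction and masses are not known exactly. Their poses are not given: they have to be found in the camera images.
- cutter: steel chip (French fry) cutter screwed to the worktop: base plate 100 (x) x 250 (y) x 4 mm, white pusher on two rails, upright cutting grid 76 mm high at y = +112 mm, red locking bracket at the other end (y = -95 mm). Origin: centre of the base's underside; z up, y along the rails from the bracket to the grid, x across.
- lock_point (a point): NOMINAL centre of the red bracket's upright pin hole, on its top face, 54 mm above the worktop, 95 mm from the cutter's origin along its -y. The 72 x 40 mm bracket is shimmed by hand: truly up to 5 mm off along cutter x, 4 along y, 4 in height; held fast, not reported (feel for it). Round the hole a black sprung washer, 25 mm wide, 19 inside, stands 6 mm proud; 1 N/mm, flush at 7.5 N.
- pusher (a joint): distance of the pusher from home in m: 0 = home against its stop (the tongue's opening, 25 mm across x 23 mm along, then lies under the bracket's hole), up to 0.06 towards the grid. Slides with about 3 N friction and stays where left.
- pusher_grip (a point): on the centre line of the pusher's black upright grip, 18 mm below its top (top 118 mm above the worktop). The grip is 40 mm wide (cutter x), 16 mm thick (cutter y), 50 mm high, on the white pusher block (74 x 22 mm, top 71 mm above the worktop). Moves with the pusher; at home 80 mm from lock_point along the cutter's +y.
- pin: ball-lock pin, about 140 g, loose, upright in the storage block. Origin: on its axis at the underside of its 30 mm round collar; z up, away from the tip. Pressed fully down, the collar rests on the bracket's top face with the balls 3 mm below the lower ear; 6 N down is enough. Once released the washer lifts it until the balls catch, collar 3 mm above the face. Any turn about its axis will do.
- button_a (a joint): how far the orange buttons are pressed, m: 0 out, 0.004 flush with the head (both move together)
- ball_a (a joint): how far the balls are drawn in, m: 0 fully out (locking), about 0.0036 inside the shank (free to slide)
- pin_block: fixed pale wooden storage block 66 x 66 x 50 mm with a 25 mm upright hole through its centre, in which the pin's shank hangs, collar on the block's top. Origin: centre of its underside.
- apple: red apple, about 75 mm, loose bystander behind the work
- lemon: lemon, 71 x 53 x 51 mm, loose bystander
- garlic: garlic bulb, 60 mm, loose bystander
- mug: white mug with a flower pattern, 82 mm wide, 91 mm high, loose bystander
- timer: white round kitchen timer, 67 mm wide, 47 mm high, loose bystander
- lock_under (a point): NOMINAL underside of the bracket's lower ear below lock_point, 24 mm above the worktop; here the balls must catch. The bracket has two 8 mm ears (heights 24-32 and 46-54 mm), each with a round hole of 15.5 mm with 2 mm chamfered rims; the pusher's tongue runs between them at 36-42 mm. Clear below down to the 4 mm base plate.
- pin_tip (a point): tip of the pin, 45 mm below the collar. Steel shank of 14 mm, the last 7 mm tapering to 6 mm. Two brass balls on its +y and -y sides, 35.5 mm below the collar (upper shoulder at 33 mm), span 21 mm when out and vanish in the shank when the buttons are fully pressed.
- pin_buttons (a point): centre of the pin's black head between the two orange buttons, 23 mm above the collar. Head 40 mm (pin x) x 30 mm (pin y), its top 42 mm above the collar. The buttons, 14 mm wide and 18 mm high, stand 4 mm proud of its +y and -y faces (38 mm over both); squeezed flush with the head (6 N each) they draw the balls in.
Things that resemble listed ones, but are neither listed nor needed, are in the scene too. What is shaped like the pin but blue is not meant.

How it is judged (in metres and radians):
On the way, in this order (a step that is already met when the one before it is completed fails the run):
1. the pusher is home (within 2 mm), the pin not yet in the bracket (value of joint pusher below 0.002 m and horizontal distance between pin and lock_point above 0.02 m), for 0.2 s.
2. the pin is deep in the bracket with its buttons squeezed (value of joint button_a above 0.003 m and z of pin in the frame of lock_point below 0.012 m and horizontal distance between pin and lock_point below 0.009 m), for 0.1 s.
At the end, for the whole second after the job is handed in: The pusher is home (within 3 mm), the pin stands in the bracket's hole (within 9 mm of the nominal point, upright within 0.12 rad) with its collar -6 to 12 mm above the nominal top face, its buttons and balls back out (within 1.4 and 1.2 mm), at rest (value of joint pusher below 0.003 m and horizontal distance between pin and lock_point below 0.009 m and z of pin in the frame of lock_point between -0.006 and 0.012 m and angle between pin's own z axis and vertical below 0.12 rad and value of joint ball_a below 0.0012 m and value of joint button_a below 0.0014 m and linear speed of pin below 0.02 m/s); the robot touches nothing.
It fails at once if the pin presses on the cutter with more than 25 N (contact force between pin and cutter above 25 N).
It fails at once if a bystander is pushed more than 3 cm (distance of any of apple, lemon, garlic, mug, timer from where it was at the start of the episode above 0.03 m).
It also fails if it takes over 72 s, if anything falls off the work surface, if the arm or the gripper's body presses on something with over 40 N, if the wrist force passes 120 N, or if a joint passes its speed limit or range.

ROBOT

A 6-joint arm with a two-finger parallel gripper is mounted at the origin on a cart in front of the work surface, level with it; the furniture and walls round the work are solid. World frame = base frame: x ahead of the robot, y to its left, z up, the work surface at z = 0. Lengths are in mm, angles in rad, forces in N, time in s.
With the tool pointing down it reaches from about 350 to 875 mm from the base axis. Payload 4.2 kg.
Tool frame: the origin (TCP) lies midway between the tips of the shut fingers; the grasp point (between the pads) lies 19 mm behind it; y points along the fingers, x is the direction in which the jaws open and shut, and the axes are right-handed (so a half turn about y gives the same grasp; the last joint's range is limited). The gripper opens to 85 mm and grips with 20 to 120 N. Pads are 22 mm wide; open, the fingers measure 114 mm over their backs; the gripper's body (76 mm by 85 mm) begins 54 mm behind the grasp point. The pads swing forward as they close: fully open they stand 13 mm farther back than shut.
Start: joints at [1.562, 0.385, 0.008, 0, -1.194, -0.259], TCP at [165.35, 602.709, 200.312] pointing down, gripper open.
Joint ranges: [-3.14, 3.14], [-1.21, 2.06], [-1.07, 1.41], [-3.16, 2.05], [-2.99, -0.16], [-3.1, 3.1]. Speed limits (rad/s): [2.79, 2.79, 3.14, 3.14, 3.14, 3.14].

INTERFACE

Orientations are given as a unit quaternion [x, y, z, w].
In Python, from bench import read_state, get_image, job_done gives the robot as it stands.
- The arm moves only by the tool play_rows, never from a script. Its argument "series" is a list of rows, each a list of 7 numbers: the shift along the tool's x, y, z in m, then the turn, a rotation vector about the tool's x, y, z in rad, then the finger opening in m, from 0 to 0.0854. In form: [[x, y, z, wx, wy, wz, claw], ...]. A call has 1 to 10 rows; each row shifts and turns the pose as measured when the row begins, along the tool's axes as they then stand; what a row does not reach is not made up. A row lasts 1/10 s, in which the tool goes at most 50 mm and 8.59 degrees, less where a joint would pass 70% of its speed; a pose out of reach is approached as far as the arm can. A call with a gripper value outside its range is refused whole. The fingers move at their own pace and stop on an object; the grip force is fixed at half the most. Time passes only in rows, so rows that do not move let the fingers close. It gives the time, the measured TCP pose, the force and the opening at its end, in the units of the state.
- read_state(): the state, without advancing time (a new reading comes with each control period).
- get_image(name): name is "scene" or "top" or "wrist"; returns a dict with "color" (400x640x3 uint8, red, green, blue), "intrinsics" (3x3 intrinsics, pixels), "origin" and "orientation" of the camera in the world. Camera axes: x right, y down, z forward; pixel columns grow to the right and rows downward; lengths in mm; the calibration is good to about 2 mm. A picture is of the moment at which its call begins. There is no depth.
- job_done(): hands the job in, once; it reports no verdict.
The state is a dict: "clock": time; "joints": joint angles; "joint_vel": joint speeds; "joint_efforts": joint torques, N m; "position": TCP position; "ee_rot": TCP orientation; "contact_force": force on the tool from outside, world axes, zero at the start; "wrist_torque": the same for the moment, N m; "gripper_width": finger opening in mm.
Only numpy, scipy, OpenCV 4.12 (cv2) and the standard library are available. Lean on these libraries where they do the work, as an engineer would, in place of code of your own. Each camera call takes 0.05 s, during which the arm holds its last target. There are 200 camera calls.

## Working session

There is one attempt and no reset: what is moved stays moved. The work goes in short steps, Python scripts to look and compute and a tool call to move; the robot and the scene stay as the last step left them, time stands still between calls to the robot, and variables do not carry over. Pictures are saved under pics/ and viewed, about 8 in all and at most 12, crops included, and the job is handed in when it is done.

Besides the shell and the picture viewer there is one more tool, called after "Emit:" as name(argument=value, ...), one argument or row to a line, values as JSON. play_rows: Moves the arm, as the interface text tells. Its arguments: {"type":"object","properties":{"series":{"type":"array","items":{"type":"array","items":{"type":"number"}}}},"required":["series"]}

```bash
ls; mkdir -p pics
cat > h.py <<'E'
import numpy as np,cv2
from bench import read_state,get_image,job_done
from scipy.spatial.transform import Rotation as R
def snap(n,f):
    d=get_image(n); cv2.imwrite(f'pics/{f}.png',d['color'][:,:,::-1]); np.save(f'pics/{f}.npy',d,allow_pickle=True); return d
def load(f): return np.load(f'pics/{f}.npy',allow_pickle=True).item()
def rot(o):
    o=np.array(o,float); return o if o.shape==(3,3) else R.from_quat(o).as_matrix()
def ray(d,u,v):
    K=np.array(d['intrinsics']); return np.array(d['origin'],float),rot(d['orientation'])@np.linalg.inv(K)@[u,v,1]
def atz(d,u,v,z):
    o,r=ray(d,u,v); return o+r*(z-o[2])/r[2]
def tri(*obs):
    A=np.zeros((3,3));b=np.zeros(3)
    for d,u,v in obs:
        o,r=ray(d,u,v); r=r/np.linalg.norm(r); P=np.eye(3)-np.outer(r,r); A+=P;b+=P@o
    return np.linalg.solve(A,b)
def proj(d,p):
    q=np.array(d['intrinsics'])@(rot(d['orientation']).T@(np.array(p,float)-np.array(d['origin']))); return q[:2]/q[2]
E
python3 - <<'E'
from h import *
for n in ('scene','top','wrist'):
    d=snap(n,n+'0'); print(n,d['origin'],d['orientation'],d['intrinsics'])
print(read_state())
a=[cv2.imread(f'pics/{n}0.png') for n in('scene','top')]
cv2.imwrite('pics/w.png',np.vstack([cv2.resize(i,(480,300)) for i in a]))
E
```

```text
pics
scene [ 101.98102347 -641.76461383  715.38779526] [ 0.85867371 -0.23806728  0.13159172 -0.43438123] [[419.7407411    0.         319.62322189]
 [  0.         419.7407411  191.22824566]
 [  0.           0.           1.        ]]
top [ 449.94282684   89.48865982 1419.67088376] [ 0.71456419 -0.69838155  0.02564163 -0.03168176] [[498.80206211   0.         318.8477992 ]
 [  0.         498.80206211 204.47097241]
 [  0.           0.           1.        ]]
wrist [241.39417787 581.05500408 372.90258318] [-0.59817312  0.78558353  0.1248441  -0.09726968] [[280.23774534   0.         323.62806217]
 [  0.         280.23774534 198.26071505]
 [  0.           0.           1.        ]]
{'clock': 0.15, 'joints': array([ 1.56160088e+00,  3.85387133e-01,  6.90559157e-03, -3.19211442e-04,
       -1.19400226e+00, -2.58605572e-01]), 'joint_vel': array([ 2.54437839e-05, -3.04384168e-03,  2.63369740e-03,  3.62801271e-03,
       -6.24976890e-04,  7.39591392e-04]), 'joint_efforts': array([ 2.36132946e-04, -3.92675471e+01,  1.88581574e+01,  4.18863326e+00,
       -3.40222781e-03,  1.90372901e-06]), 'position': array([165.2471667 , 602.23632997, 199.46006927]), 'ee_rot': array([ 0.42918969, -0.56189307,  0.56270644, -0.42829179]), 'contact_force': array([ 0.06868631, -0.28573464, -0.79022427]), 'wrist_torque': array([ 0.04047648,  0.03734664, -0.01519488]), 'gripper_width': 85.29395963333145}
```

View pics/top0.png

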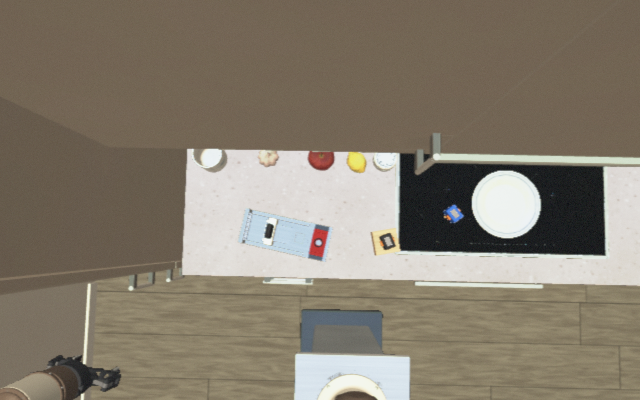

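View pics/scene0.png

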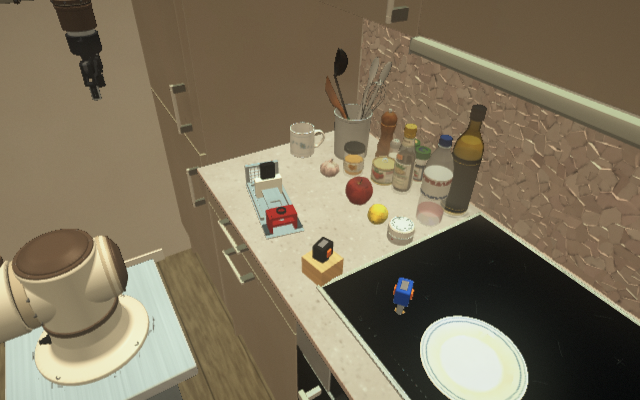

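The top view shows the cutter at about (285,235) with the bracket at (318,242), the grip at (269,231) and the block with the pin at (387,241). The scene view shows the same items. I'll enlarge both.

Run:
```python
from h import *
a=cv2.imread('pics/top0.png')[195:275,230:410]; b=cv2.imread('pics/scene0.png')[150:290,230:355]
a=cv2.resize(a,None,fx=4.4,fy=4.4,interpolation=cv2.INTER_CUBIC)
cv2.imwrite('pics/ca.png',a)
cv2.imwrite('pics/cb.png',cv2.resize(b,None,fx=4,fy=4,interpolation=cv2.INTER_CUBIC))
s=read_state();print(rot(s['ee_rot']).round(3))
```

```text
[[-0.265 -0.     0.964]
 [-0.964 -0.002 -0.265]
 [ 0.002 -1.     0.   ]]
```

View pics/ca.png

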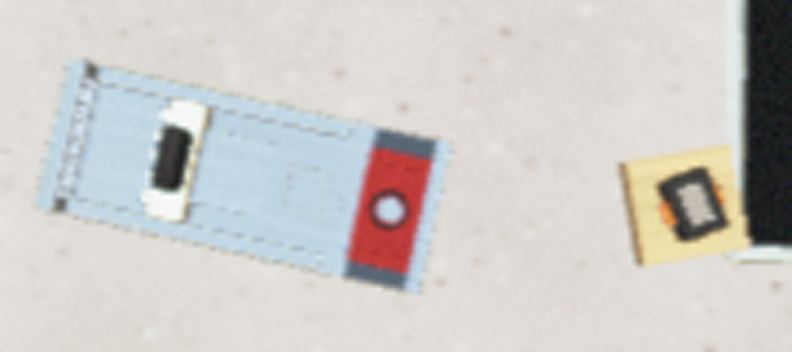

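View pics/cb.png

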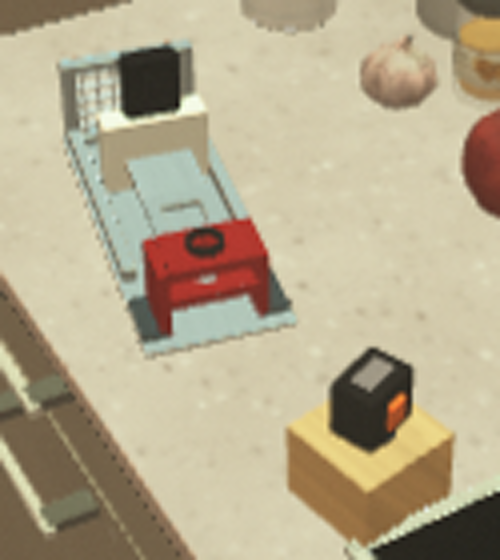

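Read from the crops:
- **Top crop:** base corners at (75,60), (40,208), (418,293), (448,143). Bracket washer at (389,209), grip top at (172,158), pin head at (692,204) with the orange buttons left and right of it.
- **Scene crop:** washer at (205,242), grip at (150,80), pin-head top at (373,368).

Run:
```python
from h import *
t=load('top0');s=load('scene0')
T=lambda x,y:((x+.5)/4.4-.5+230,(y+.5)/4.4-.5+195)
S=lambda x,y:((x+.5)/4-.5+230,(y+.5)/4-.5+150)
C=[atz(t,*T(*p),4)[:2] for p in((75,60),(40,208),(418,293),(448,143))]
C=np.array(C);print(C.round(1))
# fit: base rect, order grid-left..; cutter y axis: from bracket to grid
L=np.array([[50,125],[-50,125],[-50,-125],[50,-125]],float)
print([np.linalg.norm(C[i]-C[i-1]).round(1) for i in range(4)])
for l in (L,L*[-1,1]):
    m=C.mean(0);H=l.T@(C-m);U,_,V=np.linalg.svd(H);Rm=V.T@U.T
    if np.linalg.det(Rm)<0: continue
    print('yaw',np.degrees(np.arctan2(Rm[1,0],Rm[0,0])),'org',m, 'ydir',Rm[:,1],'lock',m-95*Rm[:,1],'griphome',m-15*Rm[:,1],np.abs(C-m-l@Rm.T).max())
print('washer top',atz(t,*T(389,209),60),'scene',atz(s,*S(205,242),60),tri((t,*T(389,209)),(s,*S(205,242))))
print('grip',atz(t,*T(173,157),118), 'block scene grip top', atz(s,*S(150,52),118))
print('head',atz(t,*T(694,203),92),'scene',atz(s,*S(373,372),92))
print('block', [atz(t,*T(*p),50)[:2].round(1) for p in((623,163),(640,263),(749,246),(730,146))])
hc=[atz(t,*T(*p),92)[:2] for p in((657,180),(712,167),(727,228),(680,242))]
print(np.array(hc).round(1)); 
for n,k in (('butL',(665,216)),('butR',(728,203))): print(n,atz(t,*T(*k),73)[:2])
```

```text
[[549.4 308.3]
 [453.4 327.5]
 [404.7  82.9]
 [501.2  65.7]]
[np.float64(247.3), np.float64(97.9), np.float64(249.4), np.float64(98.1)]
yaw -11.173054919571188 org [477.16837854 196.12386651] ydir [0.19377301 0.98104639] lock [458.75994299 102.92445932] griphome [474.26178345 181.40817064] 1.9407034369624512
washer top [457.61761337 102.25605181  60.        ] scene [458.78904026 100.00365407  60.        ] [458.53992017 101.8281599   58.77515439]
grip [485.06434275 230.49290718 118.        ] block scene grip top [488.47877363 232.59763914 118.        ]
head [465.30162982 -81.75851016  92.        ] scene [468.05637002 -81.85938793  92.        ]
block [array([489.6, -42.7]), array([427.9, -54.2]), array([ 440. , -121.6]), array([ 501.7, -109.1])]
[[ 478.6  -59.3]
 [ 487.2  -92.3]
 [ 450.7 -101.8]
 [ 441.7  -73.6]]
butL [457.18740417 -66.60436652]
butR [ 466.00203456 -104.96707428]
```

Emit:
play_rows(
  series=[
    [0,0,0,0,-0.073,0,0.0854],
    [0.036,0,0.018,0,0,0,0.0854],
    [0.036,0,0.018,0,0,0,0.0854],
    [0.036,0,0.018,0,0,0,0.0854],
    [0.036,0,0.018,0,0,0,0.0854],
    [0.036,0,0.018,0,0,0,0.0854],
    [0.036,0,0.018,0,0,0,0.0854],
  ],
)

```text
clock: 0.85
position: [230.3, 363.8, 195.2]
ee_rot: [0.453, -0.543, 0.547, -0.449]
contact_force: [0.1, 0.0, 0.9]
gripper_width: 85.6
```

Emit:
play_rows(
  series=[
    [0.0133,0,0.046,0,0,0,0.0854],
    [0.0133,0,0.046,0,0,0,0.0854],
    [0.0133,0,0.046,0,0,0,0.0854],
    [0.0133,0,0.046,0,0,0,0.0854],
    [0.0133,0,0.046,0,0,0,0.0854],
    [0.0133,0,0.046,0,0,0,0.0854],
    [0,0,0,0,0,0,0.0854],
  ],
)

```text
clock: 1.55
position: [495.2, 223.1, 196.1]
ee_rot: [0.453, -0.543, 0.546, -0.45]
contact_force: [-1.0, -0.5, -0.9]
gripper_width: 85.1
```

```bash
cat > w.py <<'E'
from h import *
import sys
def go(name,target=None):
    d=snap('wrist',name);s=read_state();M=rot(s['ee_rot']);print(s['clock'],s['position'].round(1),s['gripper_width'],s['contact_force'].round(1));print(M.round(3))
    if target is not None: print('tool delta',(M.T@(np.array(target)-s['position'])).round(1))
    return d,s,M
E
python3 - <<'E'
from w import *
d,s,M=go('w1',[486,231.5,88])
print(d['origin'],proj(d,[486,231.5,118]),proj(d,[458.8,102.9,60]))
E
```

```text
1.6 [493.2 223.8 196. ] 85.39571239041068 [ 0.  -0.1  0.8]
[[-0.183 -0.002  0.983]
 [-0.983 -0.006 -0.183]
 [ 0.007 -1.    -0.001]]
tool delta [ -7.  108.   -8.4]
[572.97935326 209.1488041  369.66413456] [315.40063547 205.0140458 ] [430.11322541 190.2589717 ]
```

View pics/w1.png

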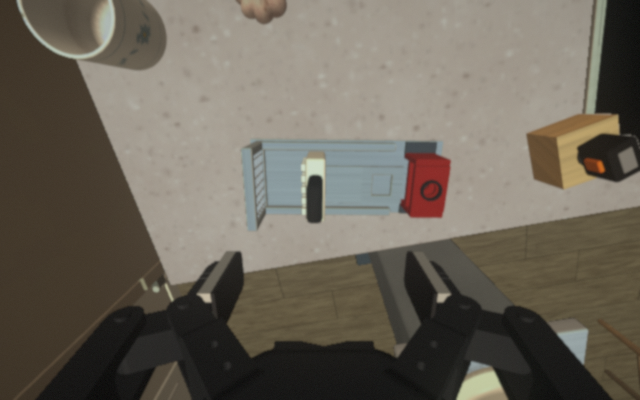

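The grip top is at about (315,202) and the washer at (430,190), both where I predicted. Next I go down over the grip.

Emit:
play_rows(
  series=[
    [-0.007,0.03,-0.008,0,0,0,0.0854],
    [0,0.03,0,0,0,0,0.0854],
    [0,0.03,0,0,0,0,0.0854],
    [0,0.02,0,0,0,0,0.0854],
    [0,0,0,0,0,0,0.0854],
  ],
)

```text
clock: 2.1
position: [483.1, 233.5, 83.6]
ee_rot: [0.454, -0.543, 0.544, -0.451]
contact_force: [0.2, -1.2, -0.2]
gripper_width: 85.6
```

Emit:
play_rows(
  series=[
    [0,0,0,0,0,0,0.04],
    [0,0,0,0,0,0,0.04],
    [0,0,0,0,0,0,0.026],
    [0,0,0,0,0,0,0.026],
    [0,0,0,0,0,0,0.026],
    [0,0,0,0,0,0,0.026],
  ],
)

```text
clock: 2.7
position: [484.1, 236.8, 89.1]
ee_rot: [0.452, -0.542, 0.543, -0.455]
contact_force: [0.9, -0.4, -0.4]
gripper_width: 26.1
```

Emit:
play_rows(
  series=[
    [0.01,0.002,0,0,0,0,0.026],
    [0.01,0.001,0,0,0,0,0.026],
    [0.01,0,0,0,0,0,0.026],
    [0.01,0,0,0,0,0,0.026],
    [0.008,0,0,0,0,0,0.026],
  ],
)

```text
clock: 3.2
position: [475.5, 186.3, 86.3]
ee_rot: [0.451, -0.542, 0.543, -0.456]
contact_force: [0.1, 0.1, 0.8]
gripper_width: 25.9
```

Emit:
play_rows(
  series=[
    [0.003,0,0,0,0,0,0.026],
    [0.003,0,0,0,0,0,0.026],
  ],
)

```text
clock: 3.4
position: [473.6, 178.1, 85.9]
ee_rot: [0.451, -0.542, 0.544, -0.455]
contact_force: [-0.1, -0.1, 0.9]
gripper_width: 26.2
```

Emit:
play_rows(
  series=[
    [0.003,0,0,0,0,0,0.026],
    [0.003,0,0,0,0,0,0.026],
  ],
)

```text
clock: 3.6
position: [472.4, 171.7, 85.8]
ee_rot: [0.451, -0.542, 0.544, -0.455]
contact_force: [0.5, 0.2, -0.0]
gripper_width: 26.1
```

The force stays near zero, so I'll look.

Run:
```python
from w import *
d,s,M=go('w2'); snap('top','t2')
t=cv2.imread('pics/t2.png')[190:270,230:350]; t=cv2.resize(t,(600,400),interpolation=cv2.INTER_CUBIC)
w=cv2.imread('pics/w2.png')
cv2.imwrite('pics/m2.png',np.hstack([cv2.resize(t,(390,260)),cv2.resize(w,(410,260))]))
```

```text
3.65 [472.2 171.3  85.8] 26.173296545728927 [ 0.3 -0.1 -0. ]
[[-0.179  0.005  0.984]
 [-0.984  0.001 -0.179]
 [-0.002 -1.     0.005]]
```

View pics/m2.png

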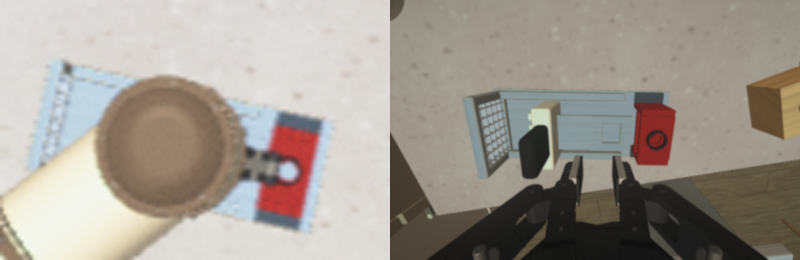

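The grip is at about full-image (226,231), outside the fingers, so it was missed. I'll work out where it stands and where the finger tips appear.

Run:
```python
from w import *
d=load('w2');w1=load('w1');s=read_state();M=rot(s['ee_rot'])
print('tcp px',proj(d,s['position']),'grasp',proj(d,s['position']-19*M[:,1]),'fingers',[proj(d,s['position']-19*M[:,1]+M[:,0]*k) for k in(-13,13)])
print('expected grip top px',proj(d,[486,231.5,118]),proj(d,[474,181,118]), 'washer',proj(d,[458.8,102.9,60]))
print('cam-tcp in tool', M.T@(d['origin']-s['position']))
im=cv2.imread('pics/w2.png');cv2.imwrite('pics/c3.png',cv2.resize(im[100:400,120:520],(800,600),interpolation=cv2.INTER_CUBIC))
```

```text
tcp px [322.84386314 229.11896005] grasp [322.80092403 242.06403733] fingers [array([301.5673256, 242.0852098]), array([344.03108505, 242.04286829])]
expected grip top px [213.86346642 248.18741442] [305.76398439 252.55602085] washer [414.48910118 216.36698721]
cam-tcp in tool [   0.34537938 -173.60643619   79.10852299]
```

View pics/c3.png

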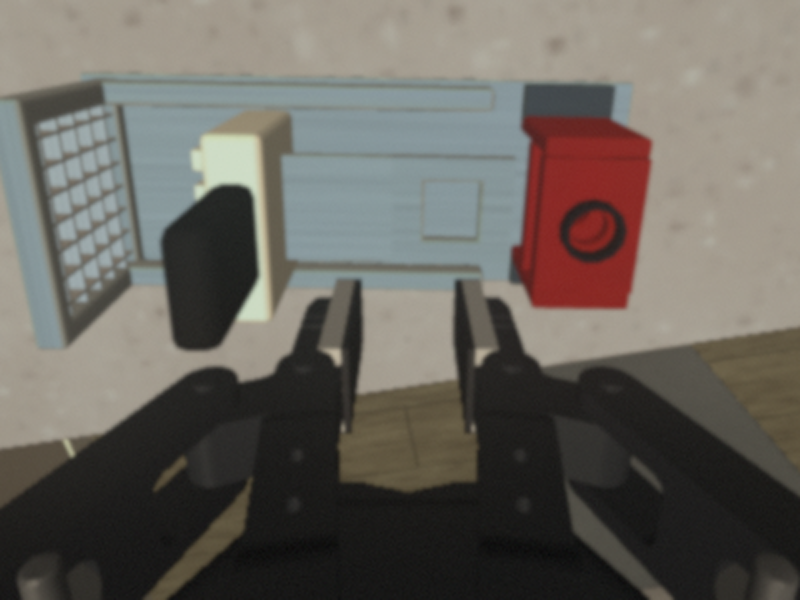

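Run:
```python
from w import *
d=load('w2');w1=load('w1');t=load('top0')
F=lambda x,y:((x)/2+120,y/2+100)
for n,p,z in(('griptop outer',(178,345),118),('griptop out2',(218,348),118),('top far L',(165,240),118),('far R',(215,190),118),('blocktop nearR',(268,320),71),('blocktop farR',(262,135),71),('farL',(203,135),71),('washer',(593,230),60),('base nearR',(630,290),4),('base far R',(632,84),4),('grid top near outer',(48,348),76),('grid top far',(3,97),76)): print(n,atz(d,*F(*p),z).round(1))
print(tri((t,(173.5)/4.4+229.5,157.5/4.4+194.5),(w1,315,202)))
print('finger L tip inner edge',[atz(d,*F(*p),z).round(1) for p in((362,280),(455,280)) for z in(86,100)])
```

```text
griptop outer [471.3 239.  118. ]
griptop out2 [468.3 227.8 118. ]
top far L [503.6 232.5 118. ]
far R [515. 215. 118.]
blocktop nearR [449.9 229.1  71. ]
blocktop farR [519.7 212.9  71. ]
farL [523.4 232.8  71. ]
washer [459.6 101.3  60. ]
base nearR [398.6  69.9   4. ]
base far R [502.   62.9   4. ]
grid top near outer [455.8 312.1  76. ]
grid top far [547.9 291.3  76. ]
[485.350798   231.98501066 106.82927695]
finger L tip inner edge [array([467.1, 187.8,  86. ]), array([473.7, 185.3, 100. ]), array([461.4, 156.4,  86. ]), array([468.4, 156.5, 100. ])]
```

The grip stands unmoved at about (487,232), and the pad tips show well above the reported TCP. The fingers passed over its top, so I'll go back and come in lower.

Emit:
play_rows(
  series=[
    [0,-0.03,0,0,0,0,0.0854],
    [0,-0.03,0,0,0,0,0.0854],
    [-0.031,0,0.002,0,0,0,0.0854],
    [-0.031,0,0.002,0,0,0,0.0854],
    [0,0,0,0,0,0,0.0854],
  ],
)

```text
clock: 4.2
position: [487.7, 233.9, 148.4]
ee_rot: [0.451, -0.542, 0.544, -0.455]
contact_force: [0.0, -0.1, -0.5]
gripper_width: 85.5
```

Run:
```python
from w import *
d,s,M=go('w4',[487,232,68])
```

```text
4.25 [486.7 232.4 148. ] 85.26199033111612 [ 0.3  0.6 -0.1]
[[-0.181  0.004  0.984]
 [-0.984  0.001 -0.181]
 [-0.002 -1.     0.003]]
tool delta [ 0.5 80.   0.1]
```

Emit:
play_rows(
  series=[
    [0,0.03,0,0,0,0,0.0854],
    [0,0.025,0,0,0,0,0.0854],
    [0,0.015,0,0,0,0,0.0854],
    [0,0.008,0,0,0,0,0.0854],
  ],
)

```text
clock: 4.65
position: [486.9, 231.7, 68.8]
ee_rot: [0.451, -0.543, 0.544, -0.455]
contact_force: [-0.4, -0.7, -0.2]
gripper_width: 85.6
```

Emit:
play_rows(
  series=[
    [0,0,0,0,0,0,0.026],
    [0,0,0,0,0,0,0.026],
    [0,0,0,0,0,0,0.026],
    [0,0,0,0,0,0,0.026],
    [0,0,0,0,0,0,0.026],
    [0,0,0,0,0,0,0.026],
  ],
)

```text
clock: 5.25
position: [487.5, 231.3, 70.7]
ee_rot: [0.45, -0.543, 0.544, -0.456]
contact_force: [-0.4, 0.4, -0.3]
gripper_width: 26.1
```

Run:
```python
from w import *
d,s,M=go('w5')
im=cv2.imread('pics/w5.png');cv2.imwrite('pics/c5.png',cv2.resize(im[100:400,120:520],(800,600),interpolation=cv2.INTER_CUBIC))
```

```text
5.3 [487.6 231.3  70.7] 25.816154396104572 [ 0.3  0.6 -0.1]
[[-0.181  0.008  0.984]
 [-0.984  0.004 -0.181]
 [-0.005 -1.     0.007]]
```

View pics/c5.png

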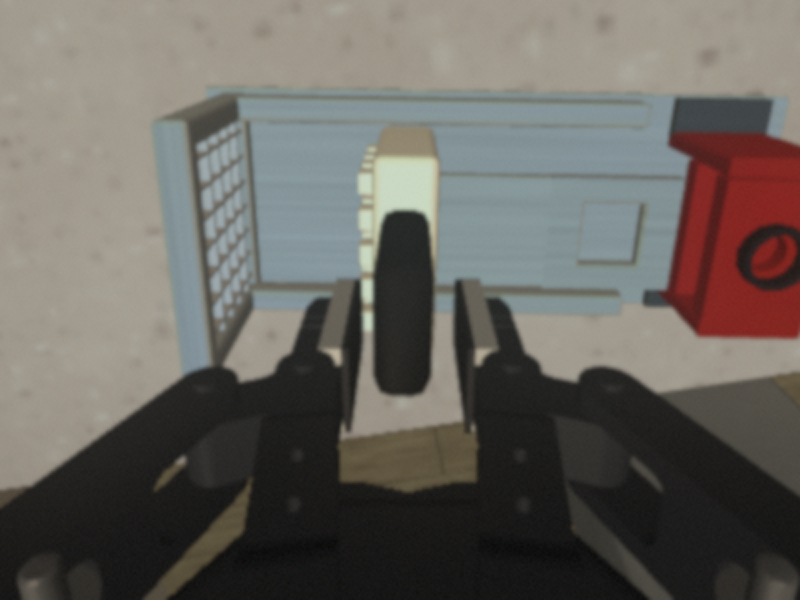

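The grip now stands between the pads. I'll go a little lower and pull it home.

Emit:
play_rows(
  series=[
    [0,0.008,0,0,0,0,0.026],
    [0.01,0,0,0,0,0,0.026],
    [0.01,0,0,0,0,0,0.026],
    [0.01,0,0,0,0,0,0.026],
    [0.01,0,0,0,0,0,0.026],
  ],
)

```text
clock: 5.8
position: [481.2, 193.3, 62.3]
ee_rot: [-0.448, 0.543, -0.543, 0.459]
contact_force: [-1.3, 3.3, 0.9]
gripper_width: 25.9
```

Emit:
play_rows(
  series=[
    [0.004,0,0,0,0,0,0.026],
    [0.004,0,0,0,0,0,0.026],
  ],
)

```text
clock: 6.0
position: [479.2, 183.6, 62.3]
ee_rot: [-0.447, 0.543, -0.543, 0.458]
contact_force: [-0.9, 3.6, 0.1]
gripper_width: 26.1
```

Emit:
play_rows(
  series=[
    [0.003,0,0,0,0,0,0.026],
    [0.002,0,0,0,0,0,0.026],
  ],
)

```text
clock: 6.2
position: [478.0, 177.7, 62.3]
ee_rot: [-0.447, 0.543, -0.543, 0.458]
contact_force: [-1.8, 2.7, 0.9]
gripper_width: 25.9
```

Emit:
play_rows(
  series=[
    [0.002,0,0,0,0,0,0.026],
  ],
)

```text
clock: 6.3
position: [477.6, 175.7, 62.3]
ee_rot: [-0.447, 0.544, -0.543, 0.458]
contact_force: [-2.7, 7.4, 0.7]
gripper_width: 25.9
```

Emit:
play_rows(
  series=[
    [0.002,0,0,0,0,0,0.026],
  ],
)

```text
clock: 6.4
position: [477.8, 175.7, 62.4]
ee_rot: [-0.446, 0.544, -0.543, 0.459]
contact_force: [-4.5, 16.0, -2.3]
gripper_width: 25.8
```

The stop is felt: 16 N with no further motion. I release from the middle, rise and go to the pin.

Emit:
play_rows(
  series=[
    [-0.005,0,0,0,0,0,0.026],
    [0,-0.01,0,0,0,0,0.026],
    [0,-0.03,0,0,0,0,0.03],
    [0,-0.045,0,0,0,0,0.0854],
    [0,-0.045,0,0,0,0,0.0854],
    [0.043,0,0.005,0,0,0,0.0854],
    [0.043,0,0.005,0,0,0,0.0854],
    [0.043,0,0.005,0,0,0,0.0854],
    [0.043,0,0.005,0,0,0,0.0854],
    [0.043,0,0.005,0,0,0,0.0854],
  ],
)

```text
clock: 7.4
position: [461.9, -47.6, 202.9]
ee_rot: [0.452, -0.538, 0.544, -0.458]
contact_force: [1.3, 0.3, 0.3]
gripper_width: 85.6
```

Emit:
play_rows(
  series=[
    [0,0,0,0,-0.14,0,0.0854],
    [0,0,0,0,-0.14,0,0.0854],
    [0,0,0,0,-0.14,0,0.0854],
    [0,0,0,0,0,0,0.0854],
  ],
)

```text
clock: 7.8
position: [457.8, -57.3, 205.4]
ee_rot: [-0.558, 0.43, -0.437, 0.559]
contact_force: [0.1, 0.8, -0.5]
gripper_width: 85.4
```

Run:
```python
from w import *
d,s,M=go('w6',[465.5,-82,68])
print(proj(d,[465.5,-82,92]))
c=proj(d,[465.5,-82,92]);x0=int(np.clip(c[0]-100,0,440));y0=int(np.clip(c[1]-75,0,250))
im=cv2.imread('pics/w6.png');cv2.imwrite('pics/c6.png',cv2.resize(im[y0:y0+150,x0:x0+200],(800,600),interpolation=cv2.INTER_CUBIC));print(x0,y0)
```

```text
7.85 [457.8 -57.1 205.4] 85.53534308287084 [-0.2 -0.6  0.1]
[[ 0.247  0.01   0.969]
 [-0.969 -0.005  0.247]
 [ 0.008 -1.     0.008]]
tool delta [ 25.  137.6   0.2]
[347.03064793 183.69267411]
247 108
```

View pics/c6.png

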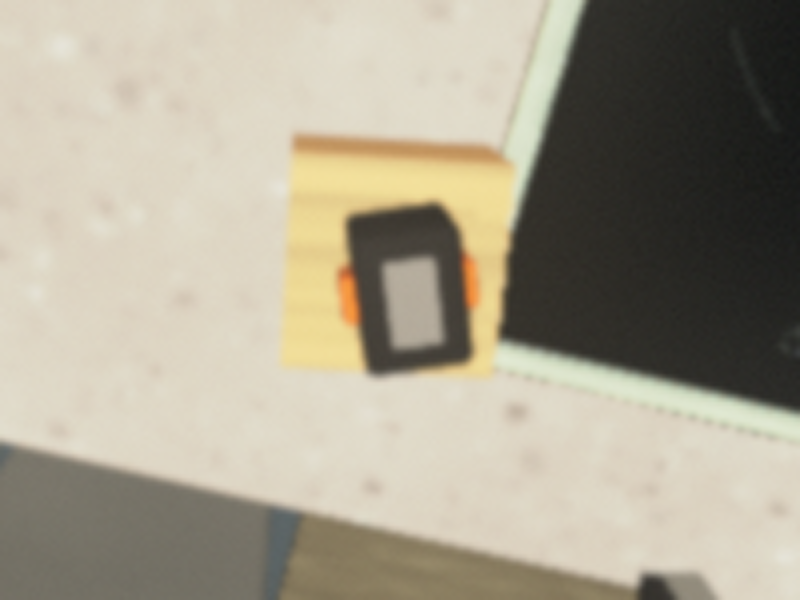

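The pin head is centred at (350,184) in the full wrist image, turned about 5.5° from the gripper, with the buttons left and right. I'll align and go down part way.

Emit:
play_rows(
  series=[
    [0,0,0,0,-0.095,0,0.0854],
    [0.028,0,-0.001,0,0,0,0.0854],
    [0,0.045,0,0,0,0,0.0854],
    [0,0.045,0,0,0,0,0.0854],
    [0,0,0,0,0,0,0.0854],
  ],
)

```text
clock: 8.35
position: [468.8, -86.1, 117.2]
ee_rot: [-0.575, 0.404, -0.415, 0.577]
contact_force: [-1.0, 0.5, -0.5]
gripper_width: 85.4
```

Run:
```python
from w import *
d,s,M=go('w7',[466,-84,70])
```

```text
8.4 [471.3 -86.1 120.2] 85.42230767829305 [-0.2 -0.1  1.3]
[[ 0.33   0.021  0.944]
 [-0.944 -0.008  0.331]
 [ 0.014 -1.     0.017]]
tool delta [-4.4 50.  -5.2]
```

Emit:
play_rows(
  series=[
    [-0.004,0.02,-0.005,-0.017,0,0.0145,0.0854],
    [0,0.02,0,0,0,0,0.0854],
    [0,0.006,0,0,0,0,0.055],
    [0,0,0,0,0,0,0.055],
    [0,0,0,0,0,0,0.055],
    [0,0,0,0,0,0,0.055],
  ],
)

```text
clock: 9.0
position: [475.3, -83.2, 85.7]
ee_rot: [-0.573, 0.403, -0.415, 0.581]
contact_force: [0.2, 0.6, -0.0]
gripper_width: 54.8
```

Run:
```python
from w import *
d,s,M=go('w8',[466,-84,60])
im=cv2.imread('pics/w8.png');cv2.imwrite('pics/c8.png',cv2.resize(im[120:345,180:480],(800,600),interpolation=cv2.INTER_CUBIC))
print(proj(d,[466,-84,92]))
```

```text
9.05 [475.5 -83.2  85.8] 54.892931674340566 [0.4 0.4 0.1]
[[ 0.331  0.021  0.943]
 [-0.944 -0.001  0.331]
 [ 0.008 -1.     0.019]]
tool delta [-2.5 25.6 -9.7]
[320.26977925 245.02549638]
```

View pics/c8.png

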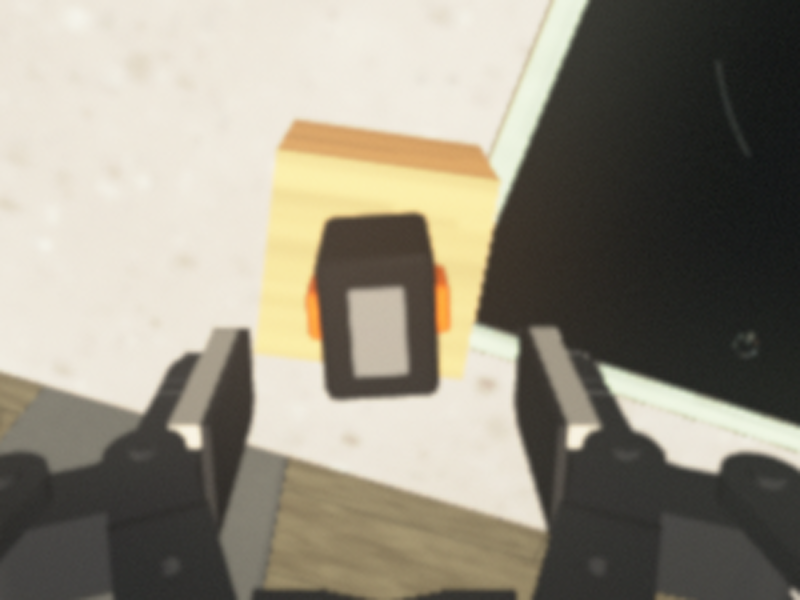

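The head sits between the pads. Its grey label centre is at crop (379,333), against a pad midpoint of 384. The pad tips appear about 33 mm behind the nominal TCP, so I'll descend carefully by feel.

Emit:
play_rows(
  series=[
    [-0.002,0,-0.0095,-0.02,-0.05,0.008,0.055],
    [0,0.015,-0.001,0,0,0,0.055],
    [0,0.015,-0.001,0,0,0,0.055],
    [0,0.01,0,0,0,0,0.055],
    [0,0.006,0,0,0,0,0.055],
  ],
)

```text
clock: 9.55
position: [467.7, -84.9, 43.3]
ee_rot: [-0.585, 0.391, -0.396, 0.589]
contact_force: [0.3, 0.2, -0.9]
gripper_width: 55.1
```

Run:
```python
from w import *
d,s,M=go('w9',[466,-84,30])
```

```text
9.6 [467.1 -84.9  42.5] 55.08640198686578 [-0.4 -0.1 -1. ]
[[ 0.38   0.008  0.925]
 [-0.925  0.     0.38 ]
 [ 0.003 -1.     0.008]]
tool delta [-1.3 12.5 -0.8]
```

Emit:
play_rows(
  series=[
    [-0.001,0.005,-0.001,0,0,0,0.055],
    [0,0.004,0,0,0,0,0.055],
  ],
)

```text
clock: 9.8
position: [466.7, -84.2, 33.8]
ee_rot: [-0.585, 0.391, -0.397, 0.589]
contact_force: [0.1, -0.1, -1.3]
gripper_width: 55.1
```

Emit:
play_rows(
  series=[
    [0,0.003,0,0,0,0,0.055],
    [0,0.003,0,0,0,0,0.055],
  ],
)

```text
clock: 10.0
position: [467.2, -84.2, 27.6]
ee_rot: [-0.585, 0.39, -0.397, 0.59]
contact_force: [-0.6, -0.1, 0.3]
gripper_width: 55.0
```

Run:
```python
from w import *
d,s,M=go('w10',[466,-84,30])
im=cv2.imread('pics/w10.png');cv2.imwrite('pics/c10.png',cv2.resize(im[150:345,190:450],(800,600),interpolation=cv2.INTER_CUBIC))
print(proj(d,[466,-84,92]))
```

```text
10.05 [466.8 -84.2  27.1] 54.97331728138142 [-0.3  0.2 -0. ]
[[ 0.38   0.01   0.925]
 [-0.925  0.     0.38 ]
 [ 0.003 -1.     0.009]]
tool delta [-0.5 -2.9 -0.6]
[323.07721359 287.97455463]
```

View pics/c10.png

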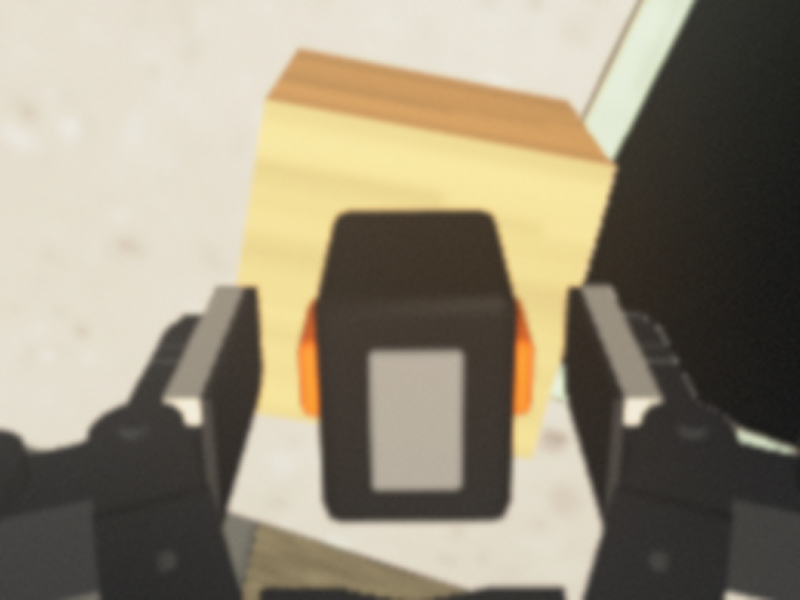

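The pads flank the orange buttons: pad tips at crop v≈290, buttons at v 300–415, well centred and aligned. I'll squeeze.

Emit:
play_rows(
  series=[
    [0,0.001,0,0,0,0,0.02],
    [0,0.001,0,0,0,0,0.02],
    [0,0.001,0,0,0,0,0.02],
    [0,0,0,0,0,0,0.02],
    [0,0,0,0,0,0,0.02],
    [0,0,0,0,0,0,0.02],
  ],
)

```text
clock: 10.65
position: [467.2, -84.1, 25.8]
ee_rot: [-0.585, 0.39, -0.397, 0.59]
contact_force: [-0.8, 1.3, -0.1]
gripper_width: 29.3
```

Run:
```python
from w import *
go('w11')
```

```text
10.7 [467.2 -84.1  25.8] 29.30935622872665 [ 0.4 -1.1 -0.3]
[[ 0.381  0.011  0.925]
 [-0.925  0.     0.381]
 [ 0.004 -1.     0.01 ]]
```

Emit:
play_rows(
  series=[
    [0,-0.01,0,0,0,0,0.02],
    [0,-0.02,0,0,0,0,0.02],
    [0,-0.025,0,0,0,0,0.02],
    [0,-0.025,0,0,0,0,0.02],
    [0,0,0,0,0,0,0.02],
  ],
)

```text
clock: 11.2
position: [465.3, -84.5, 109.4]
ee_rot: [-0.586, 0.391, -0.396, 0.589]
contact_force: [2.5, -1.1, -0.7]
gripper_width: 29.0
```

Run:
```python
from w import *
d,s,M=go('w12',[458.8,102.5,98])
go('w12b')
```

```text
11.25 [463.9 -84.4 107.7] 29.65007853283402 [-0.9  1.  -2.1]
[[ 0.38   0.004  0.925]
 [-0.925 -0.     0.38 ]
 [ 0.002 -1.     0.003]]
tool delta [-174.8    9.6   66.3]
11.3 [462.8 -84.5 106.4] 29.155217976975493 [ 1.  -0.7 -2.2]
[[ 0.38   0.001  0.925]
 [-0.925 -0.001  0.38 ]
 [ 0.001 -1.     0.   ]]
```

Emit:
play_rows(
  series=[
    [-0.0433,0,0.0168,0,0,0,0.02],
    [-0.0433,0,0.0168,0,0,0,0.02],
    [-0.0433,0,0.0168,0,0,0,0.02],
    [-0.0433,0,0.0168,0,0,0,0.02],
    [0,0,0,0,0,0,0.02],
    [0,0,0,0,0,0,0.02],
  ],
)

```text
clock: 11.9
position: [455.1, 104.9, 100.1]
ee_rot: [0.59, -0.398, 0.393, -0.582]
contact_force: [0.5, -2.0, -2.3]
gripper_width: 29.5
```

Run:
```python
from w import *
d,s,M=go('w13',[459.3,101.5,90])
im=d['color'].astype(int); hsv=cv2.cvtColor(d['color'],cv2.COLOR_RGB2HSV)
red=((hsv[:,:,0]<8)|(hsv[:,:,0]>172))&(hsv[:,:,1]>150)&(hsv[:,:,2]>60)
n,l,st,c=cv2.connectedComponentsWithStats(red.astype(np.uint8)); 
for i in np.argsort(-st[1:,4])[:3]+1: print('red',st[i],c[i])
w=cv2.imread('pics/w13.png');cv2.imwrite('pics/c13.png',cv2.resize(w[140:340,190:457],(800,600),interpolation=cv2.INTER_CUBIC))
print('washer pred',proj(d,[459.3,101.5,60]),'label pred',proj(d,s['position']-66*M[:,1]))
```

```text
11.95 [455.4 104.7 100.2] 29.25401654193218 [-0.7  2.1 -0.2]
[[ 0.373 -0.011  0.928]
 [-0.928 -0.005  0.373]
 [ 0.001 -1.    -0.012]]
tool delta [ 4.4 10.1  2.5]
red [ 289  148   83   79 2533] [334.23450454 186.69088038]
red [318 198  23  16 266] [328.95112782 205.78947368]
washer pred [329.5376637  204.56127356] label pred [324.68227152 289.22595275]
```

View pics/c13.png

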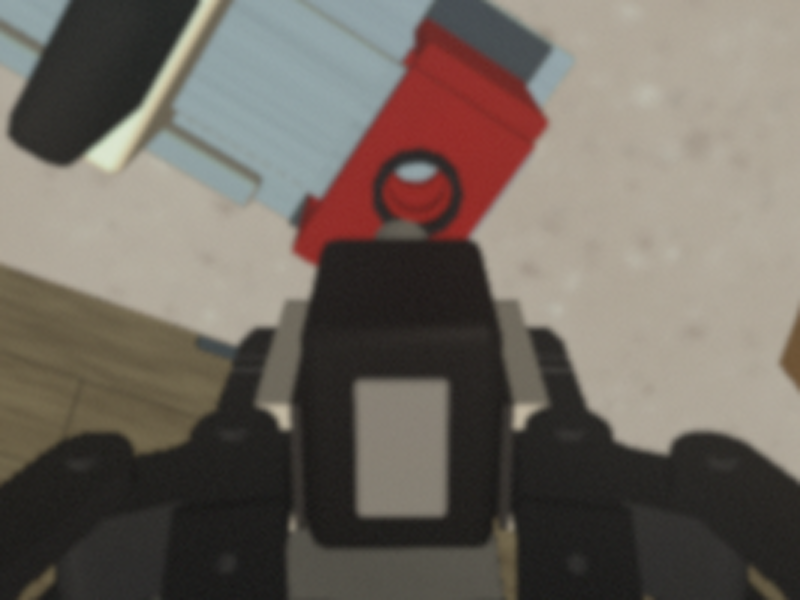

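The washer is centred at full-image (329.5,204.7), exactly where (459.3,101.5) projects, and the pin's label at (324.2,289.3) shows the pin is on the TCP axis. Viewer quota is used up, so from here I go by numbers and feel. I'll align, then lower gently.

Emit:
play_rows(
  series=[
    [0.0044,0,0.0025,0.022,0,-0.004,0.02],
    [0,0.004,0,0,0,0,0.02],
    [0,0.004,0,0,0,0,0.02],
    [0,0,0,0,0,0,0.02],
  ],
)

```text
clock: 12.35
position: [458.6, 97.3, 90.1]
ee_rot: [-0.583, 0.394, -0.401, 0.586]
contact_force: [-0.3, 0.3, 0.3]
gripper_width: 29.5
```

Run:
```python
from w import *
go('w14',[459.3,101.5,80])
```

```text
12.4 [458.7  97.4  90.4] 29.37643243722234 [ 1.2 -1.2 -3.6]
[[ 0.368  0.01   0.93 ]
 [-0.93  -0.002  0.368]
 [ 0.005 -1.     0.009]]
tool delta [-3.7 10.4  2. ]
```

Emit:
play_rows(
  series=[
    [-0.0037,0,0.002,0,0,0,0.02],
    [0,0.003,0,0,0,0,0.02],
  ],
)

```text
clock: 12.6
position: [460.0, 101.5, 87.8]
ee_rot: [-0.583, 0.394, -0.401, 0.586]
contact_force: [1.5, -0.4, -4.4]
gripper_width: 29.3
```

Run:
```python
from w import *
go('w15',[459.3,101.5,80])
```

```text
12.65 [459.3 101.2  87. ] 29.427712504713284 [-0.4  0.7  1.2]
[[ 0.367  0.01   0.93 ]
 [-0.93  -0.002  0.367]
 [ 0.005 -1.     0.009]]
tool delta [-0.3  7.   0.1]
```

Emit:
play_rows(
  series=[
    [0,0.004,0,0,0,0,0.02],
    [0,0.003,0,0,0,0,0.02],
  ],
)

```text
clock: 12.85
position: [459.5, 101.5, 79.8]
ee_rot: [-0.583, 0.394, -0.401, 0.586]
contact_force: [-0.8, -0.1, 0.2]
gripper_width: 29.7
```

Emit:
play_rows(
  series=[
    [0,0.003,0,0,0,0,0.02],
    [0,0.002,0,0,0,0,0.02],
  ],
)

```text
clock: 13.05
position: [459.4, 101.5, 74.0]
ee_rot: [-0.583, 0.395, -0.401, 0.586]
contact_force: [-0.3, 0.5, 0.6]
gripper_width: 29.4
```

Emit:
play_rows(
  series=[
    [0,0.002,0,0,0,0,0.02],
    [0,0.002,0,0,0,0,0.02],
  ],
)

```text
clock: 13.25
position: [459.4, 101.5, 69.5]
ee_rot: [-0.583, 0.395, -0.401, 0.586]
contact_force: [0.3, 0.0, -0.3]
gripper_width: 29.5
```

Tip at about z 48.5, below the top face, with no contact force. I continue.

Emit:
play_rows(
  series=[
    [0,0.002,0,0,0,0,0.02],
    [0,0.002,0,0,0,0,0.02],
  ],
)

```text
clock: 13.45
position: [459.5, 101.6, 65.2]
ee_rot: [-0.583, 0.395, -0.401, 0.586]
contact_force: [0.2, 0.5, -1.6]
gripper_width: 29.1
```

Emit:
play_rows(
  series=[
    [0,0.002,0,0,0,0,0.02],
    [0,0.002,0,0,0,0,0.02],
  ],
)

```text
clock: 13.65
position: [459.6, 101.6, 60.9]
ee_rot: [-0.583, 0.395, -0.401, 0.586]
contact_force: [0.1, 0.5, -1.6]
gripper_width: 29.6
```

Emit:
play_rows(
  series=[
    [0,0.002,0,0,0,0,0.02],
    [0,0.002,0,0,0,0,0.02],
  ],
)

```text
clock: 13.85
position: [459.7, 101.6, 56.6]
ee_rot: [-0.583, 0.394, -0.401, 0.586]
contact_force: [-0.2, -0.9, -2.5]
gripper_width: 29.3
```

Emit:
play_rows(
  series=[
    [0,0.002,0,0,0,0,0.02],
    [0,0.002,0,0,0,0,0.02],
  ],
)

```text
clock: 14.05
position: [459.8, 101.6, 52.2]
ee_rot: [-0.583, 0.394, -0.401, 0.586]
contact_force: [0.3, -0.8, -2.4]
gripper_width: 29.5
```

Emit:
play_rows(
  series=[
    [0,0.002,0,0,0,0,0.02],
    [0,0.002,0,0,0,0,0.02],
  ],
)

```text
clock: 14.25
position: [459.9, 101.6, 47.9]
ee_rot: [-0.583, 0.394, -0.401, 0.586]
contact_force: [-0.1, -0.6, -0.9]
gripper_width: 29.7
```

Emit:
play_rows(
  series=[
    [0,0.002,0,0,0,0,0.02],
    [0,0.002,0,0,0,0,0.02],
  ],
)

```text
clock: 14.45
position: [460.0, 101.6, 43.6]
ee_rot: [-0.583, 0.394, -0.401, 0.586]
contact_force: [-0.4, -0.2, -1.7]
gripper_width: 29.5
```

Emit:
play_rows(
  series=[
    [0,0.002,0,0,0,0,0.02],
    [0,0.002,0,0,0,0,0.02],
  ],
)

```text
clock: 14.65
position: [459.9, 101.6, 39.2]
ee_rot: [-0.583, 0.394, -0.401, 0.586]
contact_force: [0.7, 0.1, -0.8]
gripper_width: 29.0
```

Emit:
play_rows(
  series=[
    [0,0.002,0,0,0,0,0.02],
  ],
)

```text
clock: 14.75
position: [459.9, 101.6, 37.0]
ee_rot: [-0.583, 0.394, -0.401, 0.586]
contact_force: [0.3, -0.2, 0.2]
gripper_width: 29.6
```

Emit:
play_rows(
  series=[
    [0,0.002,0,0,0,0,0.02],
  ],
)

```text
clock: 14.85
position: [460.0, 101.6, 35.0]
ee_rot: [-0.583, 0.394, -0.401, 0.586]
contact_force: [-0.5, 0.1, 2.6]
gripper_width: 29.2
```

Emit:
play_rows(
  series=[
    [0,0.001,0,0,0,0,0.02],
  ],
)

```text
clock: 14.95
position: [460.0, 101.6, 34.1]
ee_rot: [-0.583, 0.394, -0.401, 0.586]
contact_force: [-1.9, 1.1, 3.3]
gripper_width: 29.5
```

Emit:
play_rows(
  series=[
    [0,0.001,0,0,0,0,0.02],
  ],
)

```text
clock: 15.05
position: [460.0, 101.6, 33.4]
ee_rot: [-0.583, 0.394, -0.401, 0.586]
contact_force: [-1.7, 0.3, 3.5]
gripper_width: 29.0
```

Emit:
play_rows(
  series=[
    [0,0.001,0,0,0,0,0.02],
  ],
)

```text
clock: 15.15
position: [460.1, 101.6, 32.6]
ee_rot: [-0.583, 0.394, -0.401, 0.586]
contact_force: [-1.0, 0.4, 3.6]
gripper_width: 29.3
```

Emit:
play_rows(
  series=[
    [0,0.001,0,0,0,0,0.02],
  ],
)

```text
clock: 15.25
position: [460.2, 101.6, 31.9]
ee_rot: [-0.583, 0.394, -0.401, 0.586]
contact_force: [-2.4, 0.5, 4.0]
gripper_width: 29.0
```

Emit:
play_rows(
  series=[
    [0,0.001,0,0,0,0,0.02],
  ],
)

```text
clock: 15.35
position: [460.3, 101.6, 31.2]
ee_rot: [-0.583, 0.394, -0.401, 0.586]
contact_force: [-3.0, -0.0, 4.2]
gripper_width: 29.0
```

Emit:
play_rows(
  series=[
    [0,0.001,0,0,0,0,0.02],
  ],
)

```text
clock: 15.45
position: [460.3, 101.6, 30.9]
ee_rot: [-0.583, 0.394, -0.401, 0.586]
contact_force: [-6.1, -0.4, 11.7]
gripper_width: 29.4
```

Emit:
play_rows(
  series=[
    [0,0.001,0,0,0,0,0.02],
  ],
)

```text
clock: 15.55
position: [460.4, 101.6, 30.9]
ee_rot: [-0.583, 0.393, -0.401, 0.587]
contact_force: [-5.7, -0.6, 12.1]
gripper_width: 29.3
```

The collar bottomed at about z 55 with a jump to 12 N. The balls are clear below, so I let go while holding position.

Emit:
play_rows(
  series=[
    [0,0,0,0,0,0,0.033],
    [0,0,0,0,0,0,0.042],
    [0,0,0,0,0,0,0.055],
    [0,0,0,0,0,0,0.055],
    [0,0,0,0,0,0,0.055],
  ],
)

```text
clock: 16.05
position: [461.7, 102.2, 30.9]
ee_rot: [-0.582, 0.393, -0.401, 0.588]
contact_force: [0.8, 0.3, -0.7]
gripper_width: 54.9
```

Run:
```python
from w import *
d,s,M=go('w16')
hsv=cv2.cvtColor(d['color'],cv2.COLOR_RGB2HSV)
o=((hsv[:,:,0]>8)&(hsv[:,:,0]<20)&(hsv[:,:,1]>170)&(hsv[:,:,2]>130)).astype(np.uint8)
n,l,st,c=cv2.connectedComponentsWithStats(o)
print([(st[i].tolist(),c[i].round(1)) for i in range(1,n) if st[i,4]>15])
g=d['color'].astype(int);lab=((g.min(2)>90)&(g.max(2)-g.min(2)<30)).astype(np.uint8);lab[:250]=0
n,l,st,c=cv2.connectedComponentsWithStats(lab)
print([(st[i].tolist(),c[i].round(1)) for i in range(1,n) if st[i,4]>300])
for z in (-42,-66,-69): print(z,proj(d,np.array([460,101.6,s['position'][2]-z])))
```

```text
16.1 [461.7 102.2  30.9] 55.06163768426554 [-0.3  0.1  0.1]
[[ 0.369  0.014  0.929]
 [-0.929 -0.001  0.369]
 [ 0.006 -1.     0.013]]
[([285, 260, 7, 33, 165], array([288. , 278.1])), ([357, 261, 6, 32, 129], array([359.9, 278.1]))]
[([128, 250, 138, 44, 3636], array([198.6, 266. ])), ([334, 250, 52, 96, 1871], array([367.5, 307.9])), ([383, 250, 119, 48, 3824], array([447. , 268.8])), ([309, 273, 31, 46, 1405], array([324.1, 295.3])), ([266, 282, 27, 36, 632], array([279.4, 301.7])), ([424, 342, 32, 28, 487], array([437.1, 355.6])), ([556, 346, 84, 54, 2563], array([610.3, 376.9]))]
-42 [324.07942565 263.43667414]
-66 [324.49812482 291.08274421]
-69 [324.56130255 295.25427403]
```

The label is now exactly where a collar 3 mm above the face would put it, and orange shows on both sides, so the pin has locked. I retreat straight up.

Emit:
play_rows(
  series=[
    [0,-0.015,0,0,0,0,0.055],
    [0,-0.03,0,0,0,0,0.055],
    [0,-0.04,0,0,0,0,0.055],
    [0,-0.04,0,0,0,0,0.055],
    [0,-0.03,0,0,0,0,0.055],
    [0,0,0,0,0,0,0.055],
    [0,0,0,0,0,0,0.055],
  ],
)

```text
clock: 16.8
position: [458.7, 101.7, 189.8]
ee_rot: [-0.584, 0.394, -0.401, 0.586]
contact_force: [-0.5, -0.2, 0.0]
gripper_width: 55.1
```

Run:
```python
from w import *
d,s,M=go('w17')
g=d['color'].astype(int);lab=((g.min(2)>90)&(g.max(2)-g.min(2)<30)).astype(np.uint8)
n,l,st,c=cv2.connectedComponentsWithStats(lab)
q=proj(d,[460.3,101.6,100]);print('pred label',q)
print([(st[i].tolist(),c[i].round(1)) for i in range(1,n) if st[i,4]>60 and np.hypot(*(c[i]-q))<40])
hsv=cv2.cvtColor(d['color'],cv2.COLOR_RGB2HSV)
o=((hsv[:,:,0]>8)&(hsv[:,:,0]<20)&(hsv[:,:,1]>170)&(hsv[:,:,2]>130)).astype(np.uint8)
n,l,st,c=cv2.connectedComponentsWithStats(o);print([(st[i].tolist(),c[i].round(1)) for i in range(1,n) if st[i,4]>15])
# grip (black) near its home position
for p in ([474.3,181.4,118],): print('grip pred',proj(d,p))
b=(g.max(2)<50).astype(np.uint8);n,l,st,c=cv2.connectedComponentsWithStats(b);print([(st[i].tolist(),c[i].round(1)) for i in range(1,n) if st[i,4]>200])
```

```text
16.85 [459.  101.6 189.9] 54.93353792787489 [0.3 0.3 0.6]
[[ 0.369  0.01   0.929]
 [-0.93  -0.004  0.369]
 [ 0.007 -1.     0.008]]
pred label [323.7309621  189.82061264]
[([317, 179, 14, 24, 329], array([323.5, 190.4]))]
[([305, 179, 4, 15, 47], array([306.7, 186.5])), ([339, 180, 3, 13, 32], array([339.8, 186. ])), ([631, 229, 6, 11, 54], array([633.7, 233.9]))]
grip pred [244.60025072 148.93643946]
[([489, 0, 151, 304, 26257], array([582.1, 169.3])), ([242, 126, 28, 40, 336], array([257.8, 143.8])), ([54, 244, 540, 156, 36621], array([321.9, 350.7]))]
```

The label is where an upright, seated pin would show it, and both buttons are out. Last, I clear the view and check the pusher with the top camera.

Emit:
play_rows(
  series=[
    [0.04,0,-0.015,0,0,0,0.055],
    [0.04,0,-0.015,0,0,0,0.055],
    [0.04,0,-0.015,0,0,0,0.055],
    [0.04,0,-0.015,0,0,0,0.055],
    [0.04,0,-0.015,0,0,0,0.055],
    [0,0,0,0,0,0,0.055],
  ],
)

```text
clock: 17.45
position: [460.1, -118.3, 182.4]
ee_rot: [0.589, -0.396, 0.395, -0.583]
contact_force: [0.5, 0.7, 0.0]
gripper_width: 54.8
```

Run:
```python
from w import *
s=read_state();print(s['position'],s['contact_force'])
def black(f,uv):
    d=load(f);g=d['color'].astype(int);b=(g.max(2)<75).astype(np.uint8)
    n,l,st,c=cv2.connectedComponentsWithStats(b)
    return d,[(st[i].tolist(),c[i].round(2),atz(d,*c[i],118).round(1)) for i in range(1,n) if st[i,4]>20 and np.hypot(*(c[i]-uv))<25]
d=snap('top','t9')
print(black('top0',[269,231])[1]); print(black('t9',proj(d,[474.3,181.4,118]))[1])
print('pin',proj(d,[460,101.6,100]))
```

```text
[ 460.13031675 -118.29955766  182.40536702] [0.46876451 0.69408246 0.04147274]
[([266, 224, 7, 14, 66], array([268.71, 230.76]), array([483.8, 231. , 118. ]))]
[([286, 229, 6, 13, 61], array([288.54, 235.  ]), array([474., 179., 118.]))]
pin [318.15204969 241.12516724]
```

```bash
python3 -c "
from bench import *
print(job_done())"
```

```text
the job is handed in; nothing more can be done
None
```

The chip cutter is locked for cleaning and I handed the job in at about 17.5 s of the 72 s allowed; no verdict is reported.

**What I did:** I drew the pusher home until it met its stop (16 N at the gripper, with no further motion). I then took the pin by its buttons and slid it down the bracket's hole with the buttons squeezed flush. I pressed it until the collar bottomed (about 12 N measured at the wrist) and let go.

**Last checks:**
- **Pin:** it rose 3 mm after release, as it should when the balls catch. It stands upright near (460, 102) mm, about 2 mm from my camera estimate of the nominal point. Both orange buttons show out again.
- **Pusher:** the top camera puts the grip at (474, 179) mm. Home was estimated at (474, 181), which agrees within calibration.
- **Robot:** nothing touches the gripper, which reads about zero force.

**What disagreed:**
- The first pull missed. The finger tips sit about 30 mm behind where the tool point description implies, so they passed over the grip. I repeated it lower.
- One wrist-camera check of the grip's position was off by about 13 pixels, probably from a shaded side face, so I relied on the top camera.
- The balls cannot be seen directly; I infer they locked from the 3 mm lift and the buttons being out.

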